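# Close and lock the access panel of the probe box

### The job

The access panel on top of the grey probe box is unlocked and sprung ajar: set the closed fingertips in the slot of its round black latch, press the panel shut with them and, still pressing on the floor of the slot, turn the latch a quarter turn clockwise (seen from above) until its yellow mark points at the green dot. Then take the hand away; the panel must stay shut and locked. Do not pick up or shift the loupe, lens case, brass weight and ring gauge that stand beside the box.

Things in the scene. Friction and masses are not known exactly. Their poses are not given: they have to be found in the camera images.
- probe_box: Grey box fixed to the table, 210 mm (x) by 200 mm (y), front (-x) to the robot. Origin: centre of its underside, z up. An aluminium access panel covers its whole top, 86 mm up when shut, hinged along the top back edge (box x = +0.105, z = 0.080). On the panel: a green dot in front of the latch (box -x), a red dot to its right (box -y). Tall projectors flank the table, beyond y = 0.40 and -0.40.
- panel (a joint): Opening angle of the access panel, rad: 0 shut flat on the box, 0.14 fully ajar (its front edge about 29 mm up). A spring pushes it open with about 3 N (ajar) to 5 N (shut) at the latch, so it rises again unless held or locked. Locked, it rests on its cam within 0.01 of shut.
- latch_top (a point): Centre of the top face of the round black latch, a disc 95 mm across, flush in the panel, on the axis at box x = -0.035, y = 0; 87 mm above the table when the panel is shut, about 20 mm higher when ajar. A straight slot runs through its centre (see slot_floor). x axis: along the slot towards its yellow-marked end; z: out of the disc (up when shut).
- latch (a joint): Latch angle, rad, growing clockwise from above. 0: slot across the box, yellow mark at the red dot (unlocked). 1.57: yellow mark at the green dot (locked); stop at 1.60. From 1.3 on its cam lies under a keeper and holds the panel, if the panel is fully pressed shut while turning; turned while ajar, the cam passes over the keeper and blocks closing. Stays where left; takes 0.1 N m.
- slot_floor: Flat steel floor of the latch's slot; origin on its upper face at the latch axis, 14 mm below the disc's top; axes as for latch_top. The slot is 80 mm long, 32 mm wide, 14 mm deep, centred on the axis, with upright walls and closed ends.
- loupe: Black loupe, 41 mm across, 44 mm high, standing loose on the table left of the box (box +y side). Origin: centre of its underside. Leave alone.
- lens_case: Dark grey lens case, 58 x 56 x 44 mm high, loose on the table left of the box towards the back. Origin: centre of its underside. Leave alone.
- weight: Brass knobbed weight, 30 mm across, 40 mm high, loose on the table right of the box (box -y side). Origin: centre of its underside. Leave alone.
- ring_gauge: Steel ring gauge, 48 mm across, 18 mm high, lying loose on the table right of the box towards the back. Origin: centre of its underside. Leave alone.

How it is judged:
By the outcome, as a careful person would: the job done as asked, in the order asked, and still so for the second after the job is handed in, with the robot touching nothing.
It also fails if it takes over 42 s, if anything falls off the work surface, if the arm or the gripper's body presses on something with over 40 N, if the wrist force passes 120 N, or if a joint passes its speed limit or range.

### The arm

A 6-joint arm with a two-finger parallel gripper is mounted at the origin on a cart in front of the work surface, level with it; the furniture and walls round the work are solid. World frame = base frame: x ahead of the robot, y to its left, z up, the work surface at z = 0. Lengths are in m, angles in rad, forces in N, time in s.
With the tool pointing down it reaches from about 0.35 to 0.975 m from the base axis. Payload 4.9 kg.
Tool frame: the origin (TCP) lies at the very end of the fingers, on their centre line; the grasp point (between the pads) lies 19 mm behind it (ctrl.grasp_offset is the distance from the TCP to the grasp point, in m); y points along the fingers, z is the direction in which the jaws open and shut, and the axes are right-handed (so a half turn about y gives the same grasp; the last joint's range is limited). The gripper opens to 85 mm and grips with 20 to 120 N. Pads are 22 mm wide; open, the fingers measure 114 mm over their backs; the gripper's body (76 mm by 85 mm) begins 54 mm behind the grasp point. The pads swing forward as they close: fully open they stand 13 mm farther back than shut.
Start: joints at [-1.247, 0.053, 1.613, -0, 1.476, -0.119], TCP at [0.268, -0.565, 0.231] pointing down, gripper open.
Joint ranges: [-3.01, 3.01], [-1.01, 2.22], [0.06, 2.58], [-1.02, 4.17], [0.09, 2.62], [-3.14, 3.14]. Speed limits (rad/s): [2.57, 2.57, 3.14, 3.14, 3.14, 3.14].

### API

Orientations are given as a rotation vector (axis times angle).
In Python, from station import ctrl, eyes, finish_job, find_in, regions_of, pinpoint gives the robot as it stands.
- The arm moves only by the tool play_rows, never from a script. Its argument "moves" is a list of rows, each an object of numbers: "x", "y", "z": the shift along the world's x, y, z in cm; "turn": the turn about the world's z in degrees; "jaw": the finger opening in cm, from 0 to 8.54. A call has 1 to 8 rows; each row shifts and turns the commanded pose from where the row before left it; what a row does not reach is not made up. A row lasts 1/12 s, in which the tool goes at most 41.7 mm and 7.16 degrees, less where a joint would pass 70% of its speed; a pose out of reach is approached as far as the arm can. A call is refused whole if a number of a shift passes 4.17 or a number of a turn 7.16, either way. A call with a gripper value outside its range is refused whole. The fingers move at their own pace and stop on an object; "squeeze" is the grip in N (left out, the last holds). Time passes only in rows, so rows that do not move let the fingers close. It gives the time, the measured TCP pose, the force and the opening at its end, in the units of the state.
- ctrl.get_obs(): the state, without advancing time (a new reading comes with each control period).
- eyes.get_image(name): name is "scene" or "side" or "wrist"; returns a dict with "img" (384x512x3 uint8, red, green, blue), "camera_matrix" (3x3 intrinsics, pixels), "cam_to_world" (4x4, takes a point from camera to world coordinates). Camera axes: x right, y up, looking along -z (the intrinsics and any distortion apply to the point x, -y, -z); pixel columns grow to the right and rows downward; lengths in m; the calibration is good to about 2 mm. A picture is of the moment at which its call begins. There is no depth.
- finish_job(): hands the job in, once; it reports no verdict.
Trained networks look in the newest picture that a camera, given by its name, has taken for a name from the list of things; names that differ only in an ending like _2 or _b are one class to them, and where a whole thing is asked for, a point or a joint stands for the part that bears it (a point fixed in the world has none). Each returns a list of dicts, best first, with "score" (0 to 1); they miss things now and then, are a little off and sometimes report something else, mostly with a low value. They report only what shows in the picture. A call takes as long as a camera call.
- find_in(camera, query): "point" ([column, row] in pixels, amid what is visible of it).
- regions_of(camera, query): "pixels" (384x512 bool, what is visible of it) and "point" ([column, row] in pixels, amid what is visible of it).
- pinpoint(camera, query): "point" ([column, row] in pixels: a listed point, or the origin of a listed thing).
The state is a dict: "t": time; "q": joint angles; "dq": joint speeds; "effort": joint torques, N m; "tool_pos": TCP position; "tool_rot": TCP orientation; "contact_force": force on the tool from outside, world axes, zero at the start; "wrist_torque": the same for the moment, N m; "opening": finger opening in m.
Only numpy, scipy, OpenCV 4.12 (cv2) and the standard library are available. Lean on these libraries where they do the work, as an engineer would, in place of code of your own. Each camera call takes 0.05 s, during which the arm holds its last target.

## Working session

There is one attempt and no reset: what is moved stays moved. The work goes in short steps, Python scripts to look and compute and a tool call to move; the robot and the scene stay as the last step left them, time stands still between calls to the robot, and variables do not carry over. Pictures are saved under pics/ and viewed, and the job is handed in when it is done.

Besides the shell and the picture viewer there is one more tool, called by a JSON object that holds its "op" and its "data". play_rows: Moves the arm, as the interface text tells. Its arguments: {"type":"object","properties":{"moves":{"type":"array"},"squeeze":{"type":"number"}},"required":["moves"]}

```bash
mkdir -p pics; ls; cat > h.py <<'E'
import numpy as np, cv2
from station import ctrl, eyes, finish_job, find_in, regions_of, pinpoint
def save(im,n,s=1.5):
    cv2.imwrite(f'pics/{n}.png',cv2.resize(im['img'][:,:,::-1],None,fx=s,fy=s))
def ray(im,p):
    K=im['camera_matrix'];T=im['cam_to_world']
    d=np.linalg.inv(K)@np.array([p[0],p[1],1.]);d=np.array([d[0],-d[1],-d[2]])
    return T[:3,3],T[:3,:3]@d
def atz(im,p,z):
    o,d=ray(im,p);return o+d*(z-o[2])/d[2]
def proj(im,P):
    T=im['cam_to_world'];c=T[:3,:3].T@(np.array(P)-T[:3,3]);v=im['camera_matrix']@np.array([c[0],-c[1],-c[2]]);return v[:2]/v[2]
def tri(a,p,b,q):
    o1,d1=ray(a,p);o2,d2=ray(b,q);d1/=np.linalg.norm(d1);d2/=np.linalg.norm(d2)
    s=np.linalg.lstsq(np.c_[d1,-d2],o2-o1,rcond=None)[0];A=o1+s[0]*d1;B=o2+s[1]*d2
    return (A+B)/2,np.linalg.norm(A-B)
E
python3 - <<'E'
from h import *
np.set_printoptions(precision=4,suppress=True)
I={}
for c in ['scene','side']:
    I[c]=eyes.get_image(c);save(I[c],c+'0');print(c,I[c]['img'].shape,I[c]['cam_to_world'][:3,3], {k for k in I[c]})
    for q in ['latch_top','slot_floor','probe_box','loupe','lens_case','weight','ring_gauge']:
        r=pinpoint(c,q);print(c,q,[(np.round(x['point'],1),round(x['score'],2)) for x in r[:2]])
    
print(ctrl.get_obs())
E
```

```text
pics
scene (384, 512, 3) [ 0.3098 -0.5555  0.6762] {'cam_to_world', 'img', 'camera_matrix'}
scene latch_top [(array([219.9, 190.1]), 0.91)]
scene slot_floor [(array([222.3, 195.2]), 0.59)]
scene probe_box [(array([241.9, 228.4]), 0.63), (array([217. , 291.4]), 0.49)]
scene loupe [(array([214.8, 291.1]), 0.58)]
scene lens_case []
scene weight [(array([216.8, 289.6]), 0.73)]
scene ring_gauge [(array([275.5, 286.3]), 0.75)]
side (384, 512, 3) [1.0642 0.527  0.5494] {'cam_to_world', 'img', 'camera_matrix'}
side latch_top [(array([261.9, 162.1]), 0.69)]
side slot_floor [(array([267. , 171.4]), 0.5), (array([263.9, 254.8]), 0.41)]
side probe_box [(array([251.2, 208.9]), 0.7)]
side loupe [(array([295.8, 238. ]), 0.71)]
side lens_case [(array([264.5, 257.6]), 0.82)]
side weight []
side ring_gauge []
{'t': 0.8, 'q': array([-1.247 ,  0.0527,  1.6129, -0.    ,  1.476 , -0.119 ]), 'dq': array([0.0018, 0.0005, 0.0002, 0.0012, 0.0007, 0.0004]), 'effort': array([  0.002 , -39.3633, -37.044 ,  -0.0001,   0.0004,  -0.    ]), 'tool_pos': array([ 0.2678, -0.5647,  0.2313]), 'tool_rot': array([-0.4448,  1.9761, -1.976 ]), 'contact_force': array([0.3981, 0.1901, 0.1854]), 'wrist_torque': array([-0.0292, -0.0298, -0.0009]), 'opening': 0.08511500930583775}
```

View pics/scene0.png

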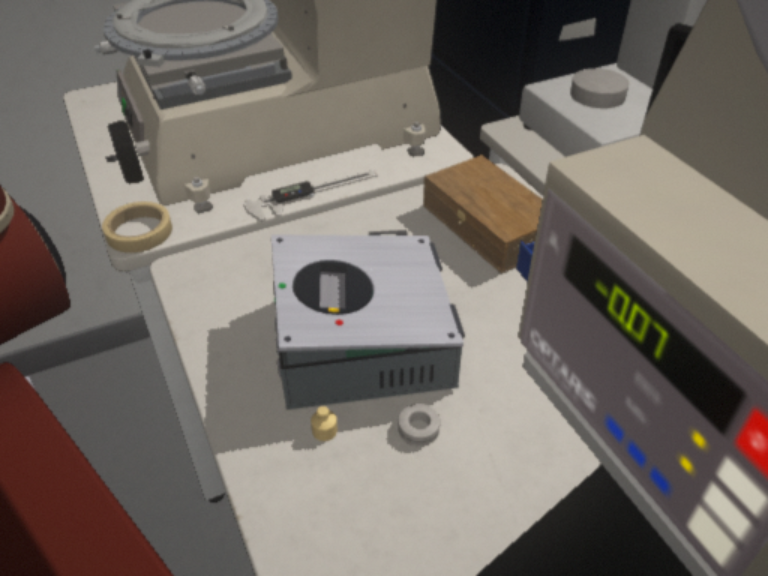

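View pics/side0.png

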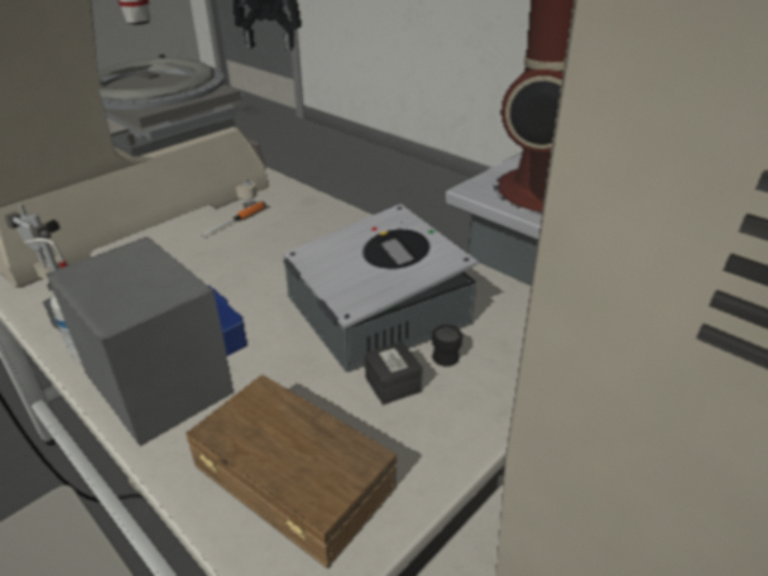

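The scene picture shows the panel's ajar latch at about (220,190), with the yellow mark beside the red dot, so it is unlocked. The side picture shows the latch at about (263,165).

```bash
python3 - <<'E'
from h import *
np.set_printoptions(precision=4,suppress=True)
s=eyes.get_image('scene');d=eyes.get_image('side')
pa=pinpoint('scene','latch_top')[0]['point'];pb=pinpoint('side','latch_top')[0]['point']
print('latch',tri(s,pa,d,pb))
pa2=pinpoint('scene','slot_floor')[0]['point'];pb2=pinpoint('side','slot_floor')[0]['point']
print('floor',tri(s,pa2,d,pb2))
# box origin
print('box',tri(s,pinpoint('scene','probe_box')[0]['point'],d,pinpoint('side','probe_box')[0]['point']))
# upscaled crops
for n,im,(x,y) in [('scene',s,(170,145)),('side',d,(180,125))]:
    c=im['img'][y:y+140,x:x+150,::-1]
    cv2.imwrite(f'pics/{n}_crop.png',cv2.resize(c,None,fx=4,fy=4,interpolation=cv2.INTER_CUBIC))
for q,z in [('weight',0),('ring_gauge',0)]: print(q,atz(s,pinpoint('scene',q)[0]['point'],z))
for q,z in [('loupe',0),('lens_case',0)]: print(q,atz(d,pinpoint('side',q)[0]['point'],z))
E
```

```text
latch (array([0.5158, 0.0388, 0.1039]), np.float64(0.0036099964908993722))
floor (array([0.5187, 0.0429, 0.0879]), np.float64(0.006128393810084319))
box (array([ 0.5469,  0.0234, -0.0024]), np.float64(0.005808398483863004))
weight [ 0.4448 -0.0863  0.    ]
ring_gauge [ 0.5587 -0.1259  0.    ]
loupe [0.5637 0.1706 0.    ]
lens_case [0.6415 0.1638 0.    ]
```

```bash
sleep 0
```

```text
(no output)
```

View pics/scene_crop.png

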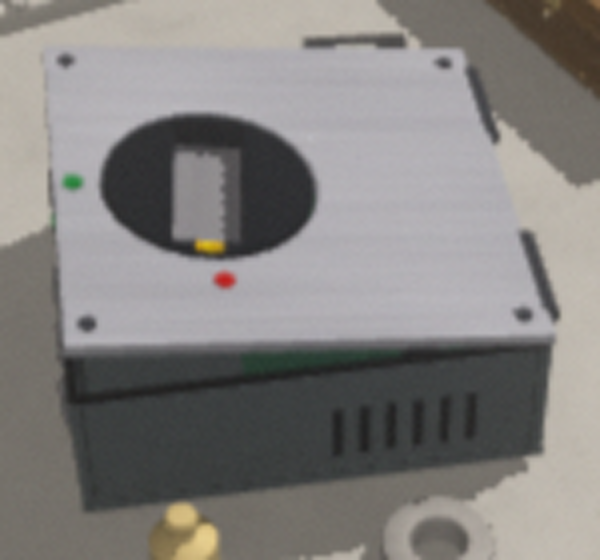

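View pics/side_crop.png

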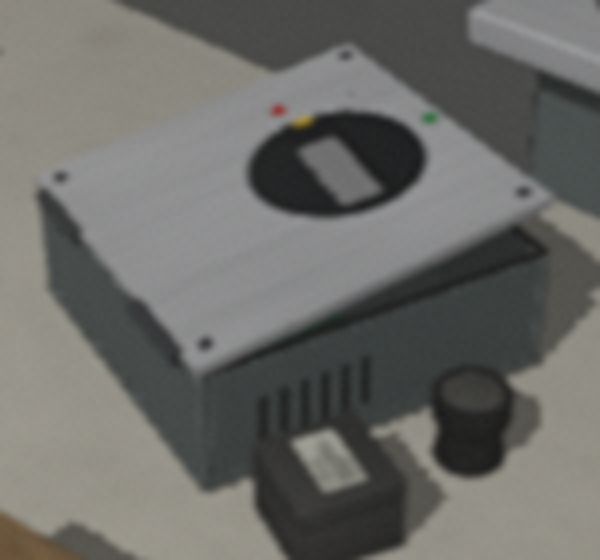

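```bash
python3 - <<'E'
from h import *
from scipy.optimize import least_squares
np.set_printoptions(precision=4,suppress=True)
s=eyes.get_image('scene');d=eyes.get_image('side')
S=lambda x,y:(x/4+170-.4,y/4+145-.4); D=lambda x,y:(x/4+180-.4,y/4+125-.4)
pts={'FL':(S(66,60),D(523,191)),'BL':(S(444,62),D(205,343)),'FR':(S(87,323),D(346,55)),'BR':(S(524,314),D(60,177)),
'g':(S(72,182),D(430,118)),'r':(S(224,280),D(278,110)),'y':(S(209,246),D(302,121)),'disc':(S(209,186),D(337,163))}
P={}
for k,(a,b) in pts.items():
    P[k],e=tri(s,a,d,b);print(k,P[k],e)
f=lambda v:np.degrees(np.arctan2(v[1],v[0]))
print('yaw',f(P['BL']-P['FL']),f(P['BR']-P['FR']),f(P['FL']-P['FR'])-90,f(P['BL']-P['BR'])-90,f(P['disc']-P['g']),f(P['disc']-P['r'])-90)
print(np.linalg.norm(P['BL']-P['FL']),np.linalg.norm(P['FL']-P['FR']), np.mean([P[k] for k in ['FL','BL','FR','BR']],0))
E
```

```text
FL [0.4888 0.139  0.1142] 0.0005787803315522115
BL [0.6674 0.0866 0.0883] 0.00037015779634652976
FR [ 0.4389 -0.0294  0.1142] 0.0013207433810753498
BR [ 0.6181 -0.0824  0.0879] 2.486178253739236e-05
g [0.4624 0.0553 0.1139] 0.0005429010193243426
r [ 0.5028 -0.0235  0.1057] 0.00015437374403506337
y [ 0.5045 -0.0029  0.1072] 7.504062157798484e-05
disc [0.5204 0.0377 0.1031] 0.0012188706914540545
yaw -16.33626189082498 -16.459008704443526 -16.50411161903496 -16.27160781622692 -16.85760940192084 -16.031436046260552
0.18797851293732726 0.17565455033458716 [0.5533 0.0285 0.1012]
```

```bash
python3 - <<'E'
from h import *
from scipy.spatial.transform import Rotation as R
np.set_printoptions(precision=4,suppress=True)
o=ctrl.get_obs();M=R.from_rotvec(o['tool_rot']).as_matrix();print(M,np.degrees(np.arctan2(M[1,2],M[0,2])),np.degrees(o['q']))
w=eyes.get_image('wrist');save(w,'w0');print(w['cam_to_world'])
E
```

```text
[[-0.9035  0.      0.4285]
 [-0.4285 -0.     -0.9035]
 [ 0.     -1.      0.    ]] -64.62861544704957 [-71.4479   3.0184  92.4132   0.0001  84.5672  -6.8193]
[[ 0.4288  0.8724  0.2345  0.3266]
 [-0.9034  0.414   0.1116 -0.5349]
 [ 0.0003 -0.2597  0.9657  0.3742]
 [ 0.      0.      0.      1.    ]]
```

View pics/w0.png

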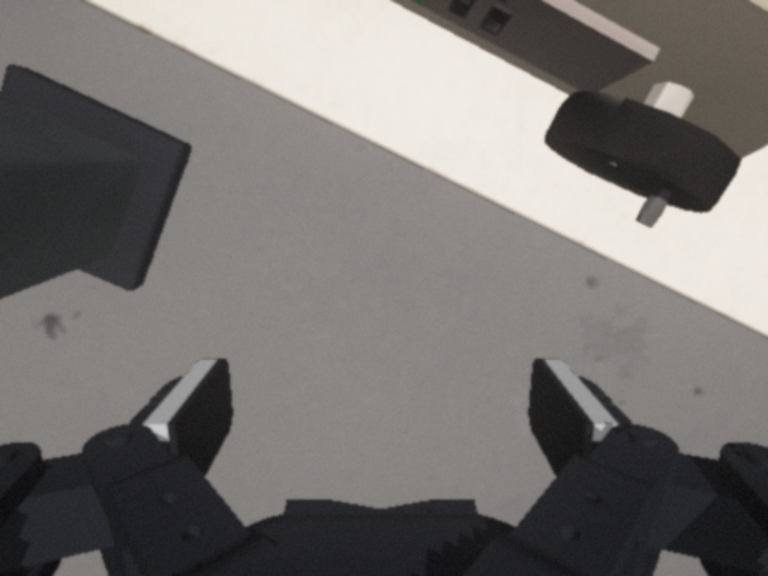

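{"op": "play_rows", "data": {"moves": [{"y":3.3,"turn":6.9,"jaw":0},{"y":3.3,"turn":6.9,"jaw":0},{"y":3.3,"turn":6.9,"jaw":0},{"y":3.3,"turn":6.9,"jaw":0},{"y":3.3,"turn":6.9,"jaw":0},{"y":3.3,"turn":6.9,"jaw":0},{"y":3.3,"turn":6.9,"jaw":0},{"y":3.3,"turn":6.9,"jaw":0}], "squeeze": 60}}

```text
invalid input
```

{"op": "play_rows", "data": {"moves": [{"x":0,"y":3.3,"z":0,"turn":6.9,"jaw":0.0},{"x":0,"y":3.3,"z":0,"turn":6.9,"jaw":0.0},{"x":0,"y":3.3,"z":0,"turn":6.9,"jaw":0.0},{"x":0,"y":3.3,"z":0,"turn":6.9,"jaw":0.0},{"x":0,"y":3.3,"z":0,"turn":6.9,"jaw":0.0},{"x":0,"y":3.3,"z":0,"turn":6.9,"jaw":0.0},{"x":0,"y":3.3,"z":0,"turn":6.9,"jaw":0.0},{"x":0,"y":3.3,"z":0,"turn":6.9,"jaw":0.0}]}}

```text
t: 2.22
tool_pos: [0.2675, -0.2992, 0.2312]
tool_rot: [-1.13, 1.325, -1.326]
contact_force: [0.7, 0.8, 0.8]
opening: -0.0004
```

```bash
python3 -c "
from h import *
print(ctrl.get_obs())"
```

```text
{'t': 2.2167, 'q': array([-1.02725166e+00, -5.30048993e-01,  2.09995119e+00,  1.42387601e-04,
        1.57149462e+00, -8.68134236e-01]), 'dq': array([ 0.49038224, -0.9027345 ,  0.59088564,  0.00417197,  0.29825142,
       -0.94506609]), 'effort': array([ -3.30785125, -10.07979423, -38.19478154,  -0.12934327,
        -0.28012195,   0.75874032]), 'tool_pos': array([ 0.26754586, -0.29921818,  0.23123575]), 'tool_rot': array([-1.12959023,  1.32523499, -1.32561163]), 'contact_force': array([0.68270794, 0.81004199, 0.7827779 ]), 'wrist_torque': array([-0.03272332,  0.01209108, -0.00227389]), 'opening': -0.000419132649207144}
```

{"op": "play_rows", "data": {"moves": [{"x":2.1,"y":2.8,"z":0,"turn":6.9,"jaw":0.0},{"x":2.1,"y":2.8,"z":0,"turn":6.9,"jaw":0.0},{"x":2.1,"y":2.8,"z":0,"turn":6.9,"jaw":0.0},{"x":2.1,"y":2.8,"z":0,"turn":6.9,"jaw":0.0},{"x":2.1,"y":2.8,"z":0,"turn":6.9,"jaw":0.0},{"x":2.1,"y":2.8,"z":0,"turn":6.9,"jaw":0.0}]}}

```text
t: 2.72
tool_pos: [0.3946, -0.1311, 0.2317]
tool_rot: [-1.425, 0.783, -0.786]
contact_force: [-0.4, -0.3, 0.1]
opening: -0.0001
```

{"op": "play_rows", "data": {"moves": [{"x":2.1,"y":2.8,"z":0,"turn":6.9,"jaw":0.0},{"x":2.1,"y":2.8,"z":0,"turn":6.9,"jaw":0.0},{"x":2.1,"y":2.8,"z":0,"turn":6.9,"jaw":0.0},{"x":2.1,"y":2.8,"z":0,"turn":6.9,"jaw":0.0},{"x":2.1,"y":2.8,"z":-2,"turn":6.9,"jaw":0.0},{"x":2.0,"y":3.0,"z":-2,"turn":7.0,"jaw":0.0},{"x":0,"y":0,"z":-2,"turn":0,"jaw":0.0},{"x":0,"y":0,"z":0,"turn":0,"jaw":0.0}]}}

```text
t: 3.38
tool_pos: [0.5164, 0.039, 0.1664]
tool_rot: [-1.56, 0.231, -0.217]
contact_force: [-1.5, -0.8, -1.0]
opening: 0.0001
```

```bash
cat > st.py <<'E'
from h import *
import sys
from scipy.spatial.transform import Rotation as R
np.set_printoptions(precision=4,suppress=True)
o=ctrl.get_obs();M=R.from_rotvec(o['tool_rot']).as_matrix();print(o['t'],o['tool_pos'],'head',np.degrees(np.arctan2(M[1,2],M[0,2])),'q',o['q'],o['contact_force'],o['wrist_torque'])
n=sys.argv[1]
for c in sys.argv[2:]:
    w=eyes.get_image(c)
    if c=='wrist': save(w,n+c)
    else:
        x,y=(170,95) if c=='scene' else (180,75)
        cv2.imwrite(f'pics/{n}{c}.png',cv2.resize(w['img'][y:y+190,x:x+180,::-1],None,fx=3.1,fy=3.1,interpolation=cv2.INTER_CUBIC))
E
python3 st.py a wrist scene side
```

```text
3.3833 [0.5164 0.039  0.1664] head 73.64568489294763 q [-0.0683 -0.1512  1.9197 -0.0001  1.3818 -1.3536] [-1.5264 -0.7583 -1.0309] [-0.0302  0.0283  0.092 ]
```

View pics/awrist.png

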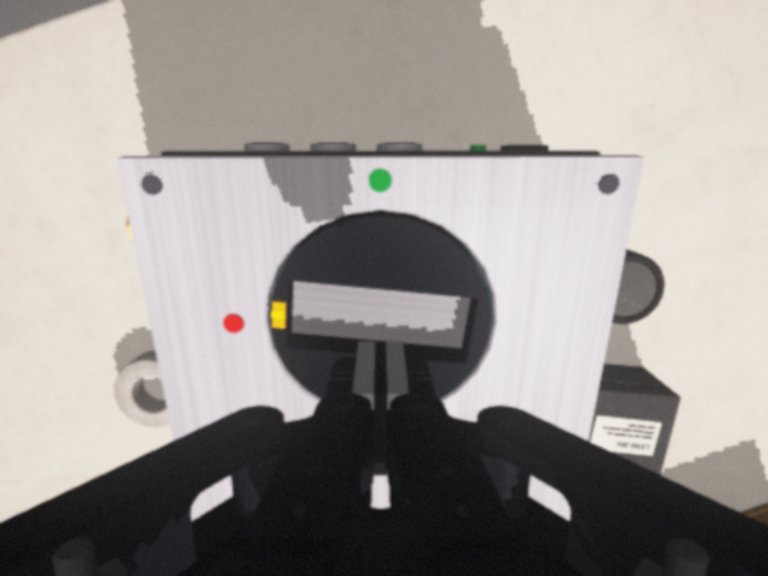

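View pics/ascene.png

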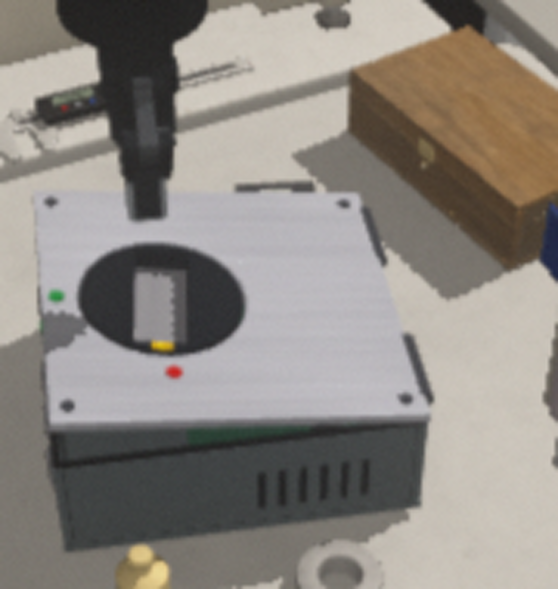

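View pics/aside.png

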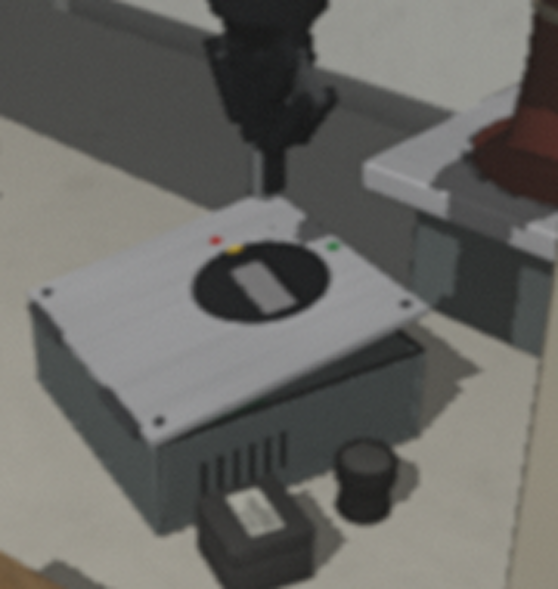

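```bash
python3 - <<'E'
from h import *
np.set_printoptions(precision=4,suppress=True)
w=eyes.get_image('wrist')
pl=pinpoint('wrist','latch_top');pf=pinpoint('wrist','slot_floor');print([(p['point'],p['score']) for p in pl+pf])
print(atz(w,pl[0]['point'],.106),[atz(w,p['point'],.092) for p in pf[:1]])
C=lambda x,y:(x/1.5,y/1.5)
zz=lambda xb:.08+(.105-xb)*.14+.007
ends={k:atz(w,C(*p),z) for k,p,z in [('topL',(293,281),.107),('topR',(476,297),.107),('y',(279,315),.107),('r',(234,323),.107),('g',(380,180),.114),('discL',(270,315),.1065),('discR',(496,309),.1065),('discT',(380,211),.113)]}
for k,v in ends.items():print(k,v)
v=ends['topL']-ends['topR'];print('slot dir',np.degrees(np.arctan2(v[1],v[0])))
print((ends['discL']+ends['discR'])/2,np.linalg.norm(ends['discL']-ends['discR']), np.linalg.norm(v))
E
```

```text
[([258.1, 204.9], 0.64), ([255.4, 197.7], 0.9)]
[0.5207 0.0411 0.106 ] [array([0.5194, 0.0397, 0.092 ])]
topL [0.4972 0.0055 0.107 ]
topR [0.5268 0.0797 0.107 ]
y [ 0.5101 -0.0055  0.107 ]
r [ 0.508  -0.0259  0.107 ]
g [0.4665 0.0539 0.114 ]
discL [ 0.5091 -0.0095  0.1065]
discR [0.5349 0.0869 0.1065]
discT [0.4783 0.0504 0.113 ]
slot dir -111.74849973838216
[0.522  0.0387 0.1065] 0.09979569347426431 0.07992128068526996
```

{"op": "play_rows", "data": {"moves": [{"x":0.1,"y":0.1,"z":-2,"turn":-5,"jaw":0.0},{"x":0,"y":0,"z":-1.5,"turn":0,"jaw":0.0},{"x":0,"y":0,"z":-1,"turn":0,"jaw":0.0},{"x":0,"y":0,"z":0,"turn":0,"jaw":0.0},{"x":0,"y":0,"z":0,"turn":0,"jaw":0.0}]}}

```text
t: 4.1
tool_pos: [0.5197, 0.0379, 0.1266]
tool_rot: [-1.551, 0.295, -0.295]
contact_force: [0.1, 0.3, 0.4]
opening: -0.0002
```

```bash
python3 st.py b wrist scene side
```

```text
4.1 [0.5197 0.0379 0.1266] head 68.43655601555386 q [-0.0701 -0.1083  1.9506 -0.      1.2992 -1.2645] [0.0752 0.2763 0.3616] [ 0.0093  0.0317 -0.0317]
```

View pics/bwrist.png

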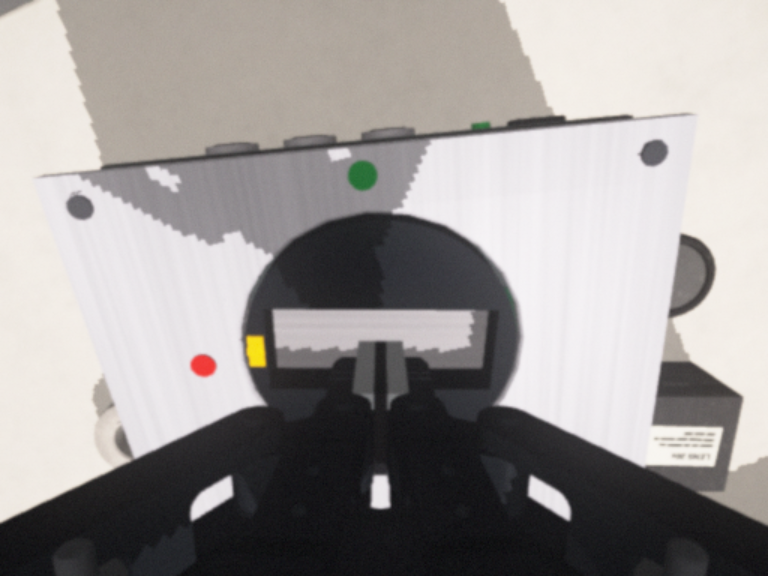

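View pics/bscene.png

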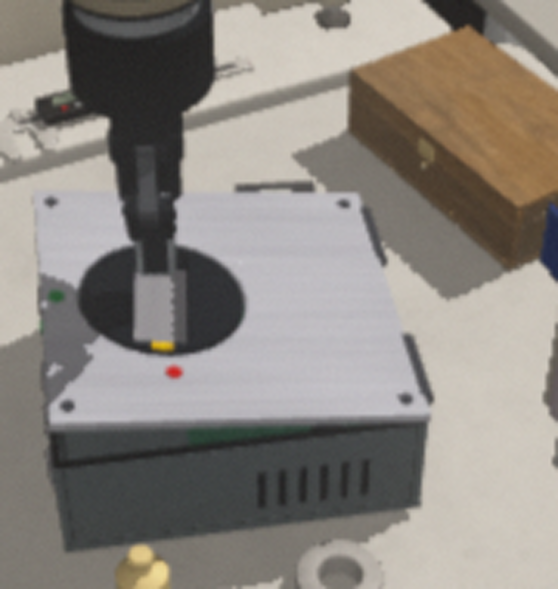

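View pics/bside.png

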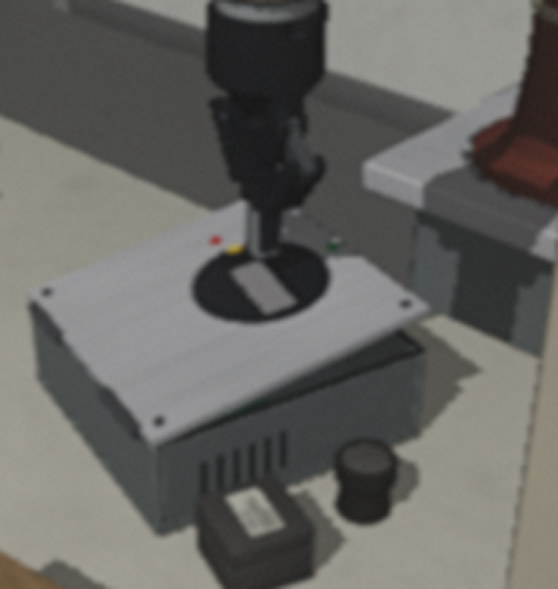

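{"op": "play_rows", "data": {"moves": [{"x":-0.5,"y":-1.2,"z":0,"turn":0,"jaw":0.0},{"x":-0.4,"y":-1.0,"z":0,"turn":0,"jaw":0.0},{"x":0,"y":0,"z":-0.5,"turn":0,"jaw":0.0},{"x":0,"y":0,"z":0,"turn":0,"jaw":0.0}]}}

```text
t: 4.58
tool_pos: [0.5101, 0.0156, 0.1206]
tool_rot: [-1.55, 0.297, -0.295]
contact_force: [0.3, 0.1, -0.5]
opening: -0.0
```

```bash
python3 st.py c wrist scene side
```

```text
4.5833 [0.5101 0.0156 0.1206] head 68.37856846921935 q [-0.1155 -0.1279  1.9792  0.0001  1.2911 -1.3089] [ 0.3067  0.0773 -0.5451] [0.0123 0.0074 0.0193]
```

View pics/cwrist.png

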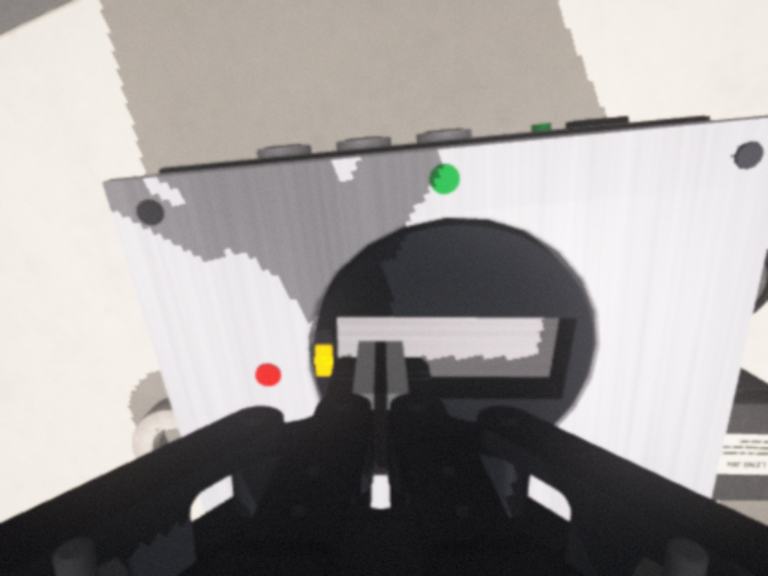

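View pics/cscene.png

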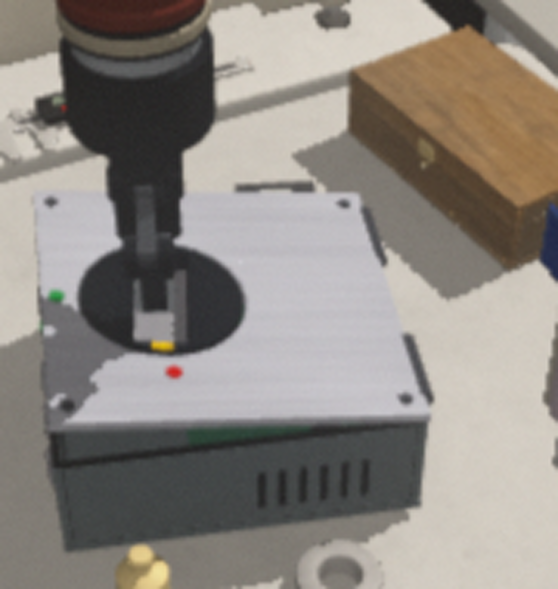

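View pics/cside.png

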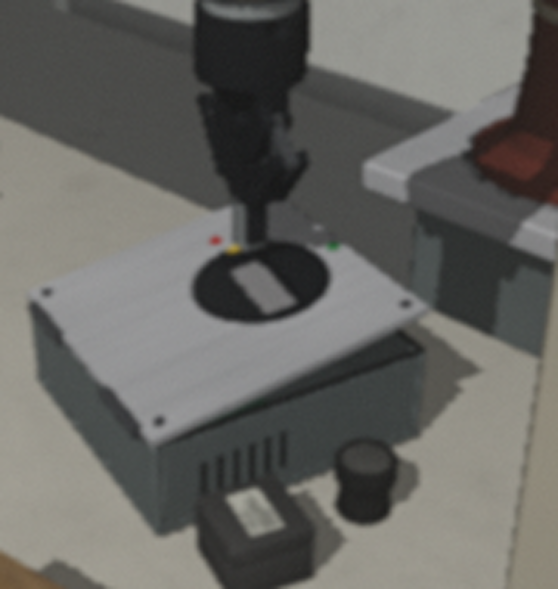

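{"op": "play_rows", "data": {"moves": [{"x":0,"y":0,"z":-0.7,"turn":0,"jaw":0.0},{"x":0,"y":0,"z":-0.7,"turn":0,"jaw":0.0},{"x":0,"y":0,"z":-0.6,"turn":0,"jaw":0.0},{"x":0,"y":0,"z":0,"turn":0,"jaw":0.0}]}}

```text
t: 5.07
tool_pos: [0.5094, 0.0166, 0.099]
tool_rot: [-1.551, 0.298, -0.292]
contact_force: [0.3, -0.5, 0.1]
opening: -0.0002
```

```bash
python3 st.py d wrist scene
```

```text
5.0667 [0.5094 0.0166 0.099 ] head 68.4874305711888 q [-0.1135 -0.1011  1.9938 -0.      1.2527 -1.3089] [ 0.2786 -0.461   0.0821] [-0.0143  0.0249  0.0004]
```

View pics/dwrist.png

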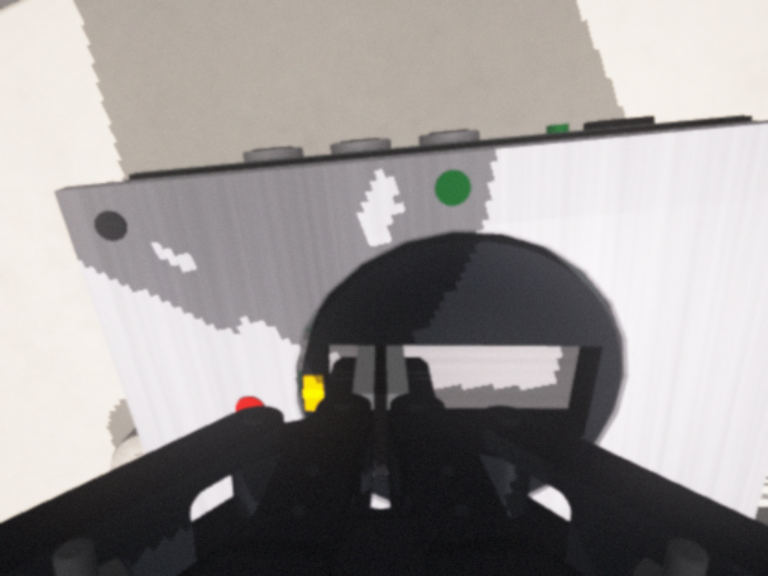

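View pics/dscene.png

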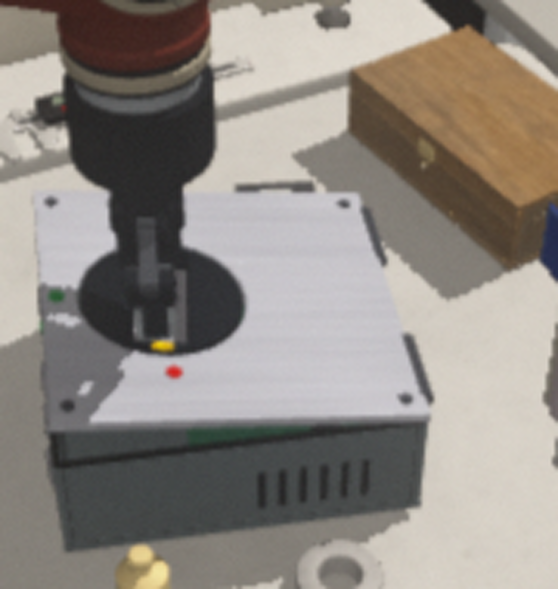

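{"op": "play_rows", "data": {"moves": [{"x":0,"y":0,"z":-0.5,"turn":0,"jaw":0.0},{"x":-0.1,"y":0,"z":-0.5,"turn":0,"jaw":0.0},{"x":-0.1,"y":0,"z":-0.5,"turn":0,"jaw":0.0},{"x":0,"y":0,"z":-0.5,"turn":0,"jaw":0.0},{"x":0,"y":0,"z":-0.3,"turn":0,"jaw":0.0},{"x":0,"y":0,"z":0,"turn":0,"jaw":0.0}]}}

```text
t: 5.67
tool_pos: [0.5085, 0.0163, 0.0776]
tool_rot: [-1.551, 0.295, -0.294]
contact_force: [0.1, 0.6, 1.8]
opening: 0.0002
```

```bash
python3 st.py e scene side
```

```text
5.6667 [0.5085 0.0163 0.0776] head 68.46834554300568 q [-0.1143 -0.0766  2.0104 -0.      1.2085 -1.3093] [0.0916 0.6109 1.7723] [ 0.0034 -0.0822 -0.0418]
```

View pics/escene.png

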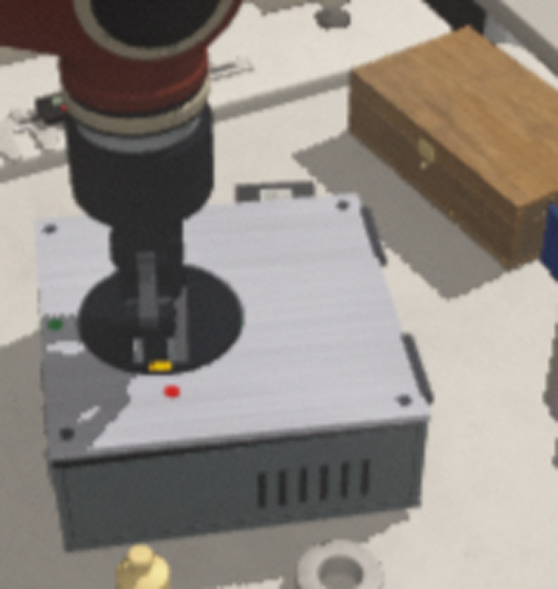

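View pics/eside.png

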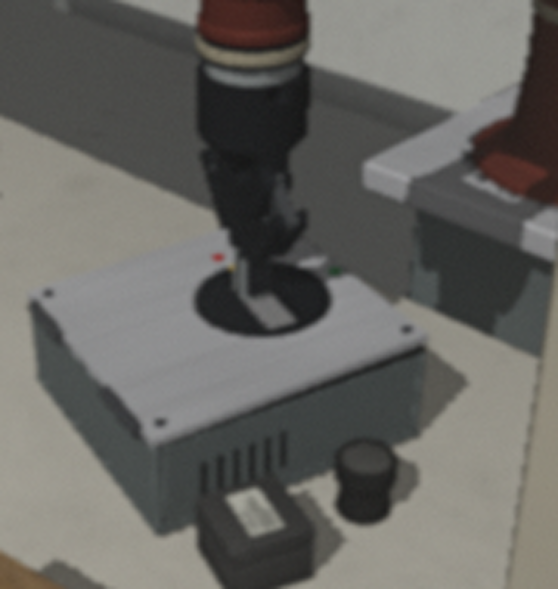

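{"op": "play_rows", "data": {"moves": [{"x":0,"y":0,"z":-0.4,"turn":0,"jaw":0.0},{"x":0,"y":0,"z":-0.3,"turn":0,"jaw":0.0},{"x":0,"y":0,"z":0,"turn":0,"jaw":0.0},{"x":0,"y":0,"z":0,"turn":0,"jaw":0.0}]}}

```text
t: 6.1
tool_pos: [0.5093, 0.0162, 0.0727]
tool_rot: [-1.551, 0.294, -0.295]
contact_force: [-3.2, -0.7, 9.7]
opening: 0.0003
```

{"op": "play_rows", "data": {"moves": [{"x":0,"y":0,"z":-0.2,"turn":0,"jaw":0.0},{"x":0,"y":0,"z":0,"turn":0,"jaw":0.0},{"x":0,"y":0,"z":0,"turn":0,"jaw":0.0}]}}

```text
t: 6.35
tool_pos: [0.51, 0.016, 0.0723]
tool_rot: [-1.551, 0.293, -0.296]
contact_force: [-5.0, 0.1, 17.8]
opening: 0.0004
```

```bash
python3 - <<'E'
import numpy as np
c=np.array([.518,.0388]);p=np.array([.5088,.0163])
for a in np.arange(0,90.1,5):
    t=np.radians(-111.75-a);u=np.array([np.cos(t),np.sin(t)]);v=np.array([u[1],-u[0]])
    n=c+.025*u+.007*v;print(a,np.round(n,4),np.round((n-p)*100,2));p=n
E
```

```text
0.0 [0.5022 0.0182] [-0.66  0.19]
5.0 [0.5005 0.0196] [-0.17  0.15]
10.0 [0.4989 0.0212] [-0.16  0.16]
15.0 [0.4974 0.023 ] [-0.15  0.17]
20.0 [0.4961 0.0248] [-0.13  0.19]
25.0 [0.495  0.0268] [-0.11  0.2 ]
30.0 [0.494  0.0288] [-0.1   0.21]
35.0 [0.4933 0.0309] [-0.08  0.21]
40.0 [0.4927 0.0331] [-0.06  0.22]
45.0 [0.4923 0.0354] [-0.04  0.22]
50.0 [0.4921 0.0376] [-0.02  0.23]
55.0 [0.4921 0.0399] [-0.    0.23]
60.0 [0.4923 0.0421] [0.02 0.23]
65.0 [0.4926 0.0444] [0.04 0.22]
70.0 [0.4932 0.0466] [0.06 0.22]
75.0 [0.494  0.0487] [0.08 0.21]
80.0 [0.4949 0.0507] [0.1  0.21]
85.0 [0.4961 0.0527] [0.11 0.2 ]
90.0 [0.4974 0.0546] [0.13 0.19]
```

{"op": "play_rows", "data": {"moves": [{"x":-0.35,"y":0.1,"z":0,"turn":0,"jaw":0.0},{"x":-0.3,"y":0.1,"z":0,"turn":0,"jaw":0.0},{"x":-0.17,"y":0.15,"z":0,"turn":-5,"jaw":0.0},{"x":-0.16,"y":0.16,"z":0,"turn":-5,"jaw":0.0},{"x":0,"y":0,"z":0,"turn":0,"jaw":0.0}]}}

```text
t: 6.77
tool_pos: [0.5025, 0.0207, 0.0726]
tool_rot: [-1.526, 0.426, -0.44]
contact_force: [1.9, -2.2, 9.7]
opening: -0.0003
```

```bash
python3 st.py f wrist scene
```

```text
6.7667 [0.5025 0.0207 0.0726] head 58.30950718010745 q [-0.1064 -0.0906  2.0328 -0.001   1.1906 -1.1237] [ 1.9167 -2.215   9.6955] [-0.264  -0.4472 -0.0727]
```

View pics/fwrist.png

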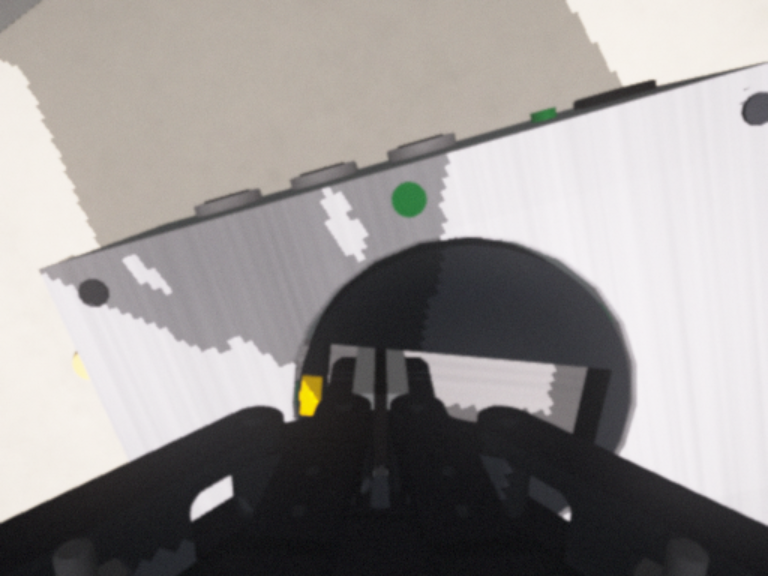

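View pics/fscene.png

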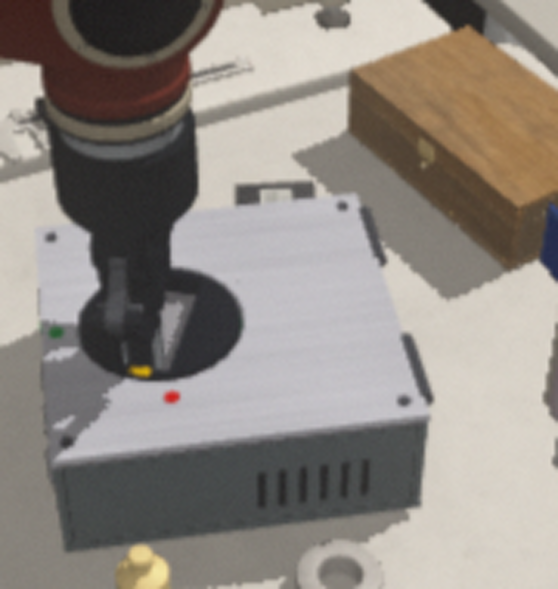

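{"op": "play_rows", "data": {"moves": [{"x":-0.15,"y":0.17,"z":-0.1,"turn":-6,"jaw":0.0},{"x":-0.13,"y":0.19,"z":-0.1,"turn":-6,"jaw":0.0},{"x":-0.11,"y":0.2,"z":0,"turn":-6,"jaw":0.0},{"x":-0.1,"y":0.21,"z":0,"turn":-6,"jaw":0.0},{"x":-0.08,"y":0.21,"z":0,"turn":-5,"jaw":0.0},{"x":-0.06,"y":0.22,"z":0,"turn":-5,"jaw":0.0}]}}

```text
t: 7.37
tool_pos: [0.4964, 0.0322, 0.0721]
tool_rot: [-1.379, 0.885, -0.899]
contact_force: [-2.3, -4.0, 19.2]
opening: -0.0003
```

```bash
python3 st.py g wrist scene
```

```text
7.3667 [0.4964 0.0322 0.0721] head 24.24908757823216 q [-0.0836 -0.103   2.0452 -0.0027  1.1913 -0.5058] [-2.2839 -4.0196 19.1978] [-0.7127  0.3846 -0.0043]
```

View pics/gwrist.png

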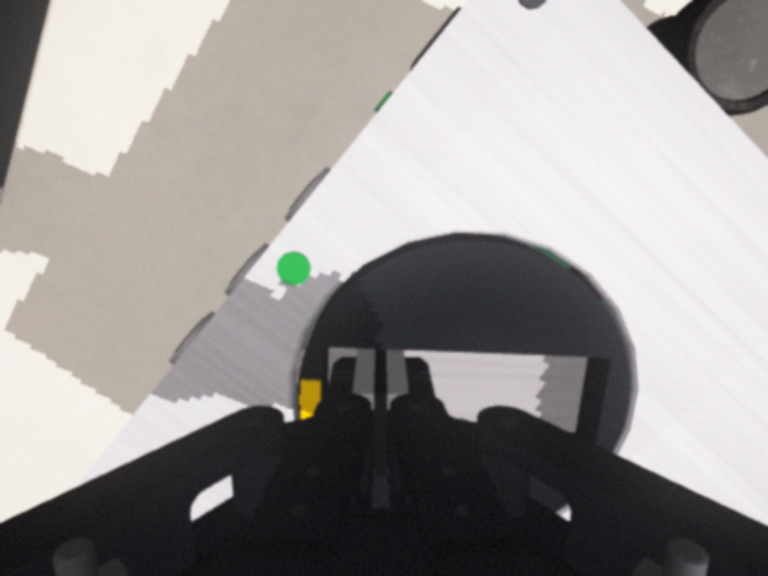

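View pics/gscene.png

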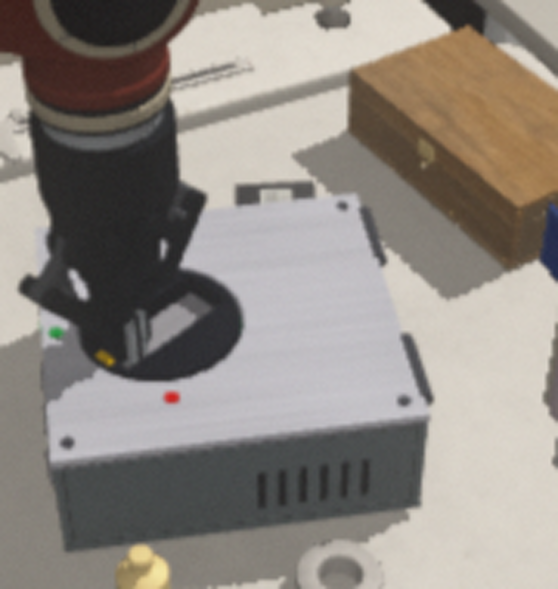

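{"op": "play_rows", "data": {"moves": [{"x":-0.04,"y":0.22,"z":0,"turn":-5,"jaw":0.0},{"x":-0.02,"y":0.23,"z":0,"turn":-5,"jaw":0.0},{"x":0,"y":0.23,"z":0,"turn":-5,"jaw":0.0},{"x":0.02,"y":0.23,"z":0,"turn":-5,"jaw":0.0},{"x":0.04,"y":0.22,"z":0,"turn":-5,"jaw":0.0},{"x":0.06,"y":0.22,"z":0,"turn":-5,"jaw":0.0},{"x":0.08,"y":0.21,"z":0,"turn":-5,"jaw":0.0}]}}

```text
t: 8.05
tool_pos: [0.4976, 0.0473, 0.0721]
tool_rot: [-1.112, 1.339, -1.352]
contact_force: [-3.7, -5.5, 18.9]
opening: 0.0003
```

```bash
python3 st.py i wrist scene
```

```text
8.05 [0.4976 0.0473 0.0721] head -10.764766029274224 q [-0.052  -0.096   2.0389 -0.004   1.1916  0.1373] [-3.7349 -5.4991 18.9269] [-0.945   0.5956 -0.0812]
```

View pics/iwrist.png

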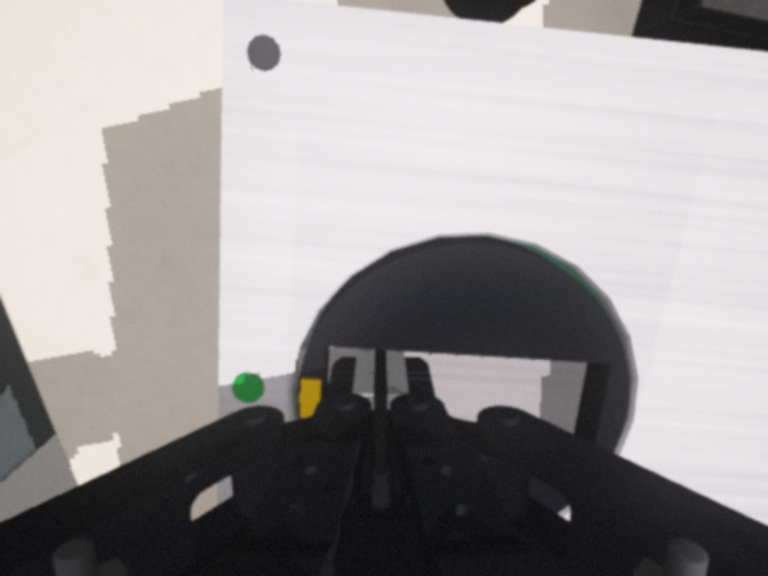

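View pics/iscene.png

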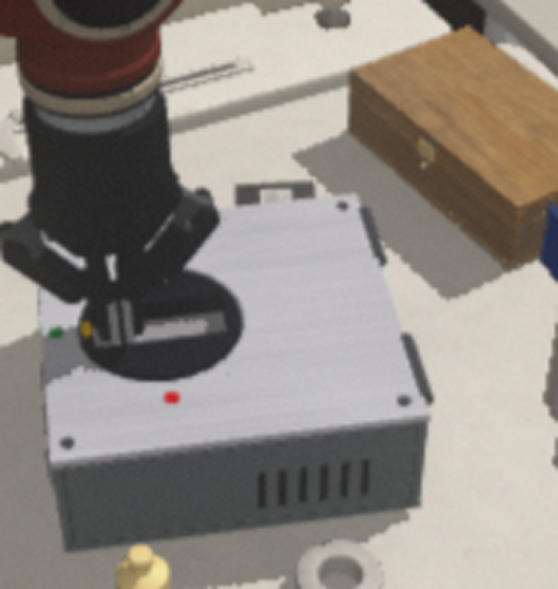

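{"op": "play_rows", "data": {"moves": [{"x":0.05,"y":0.15,"z":0,"turn":-3,"jaw":0.0},{"x":0,"y":0,"z":0,"turn":0,"jaw":0.0},{"x":0,"y":0,"z":0,"turn":0,"jaw":0.0}]}}

```text
t: 8.4
tool_pos: [0.4983, 0.0488, 0.0721]
tool_rot: [-1.085, 1.373, -1.387]
contact_force: [-2.9, -6.2, 19.5]
opening: -0.0
```

```bash
python3 st.py j wrist; python3 - <<'E'
from h import *
w=eyes.get_image('wrist')['img'];o=np.array([0,0])
cv2.imwrite('pics/jz.png',cv2.resize(w[200:300,130:430,::-1],None,fx=2.6,fy=2.6,interpolation=cv2.INTER_CUBIC))
E
```

```text
8.4 [0.4983 0.0488 0.0721] head -13.51174547285338 q [-0.0491 -0.0944  2.0373 -0.004   1.191   0.1883] [-2.8875 -6.1608 19.5016] [-0.944   0.5247 -0.0187]
```

View pics/jwrist.png

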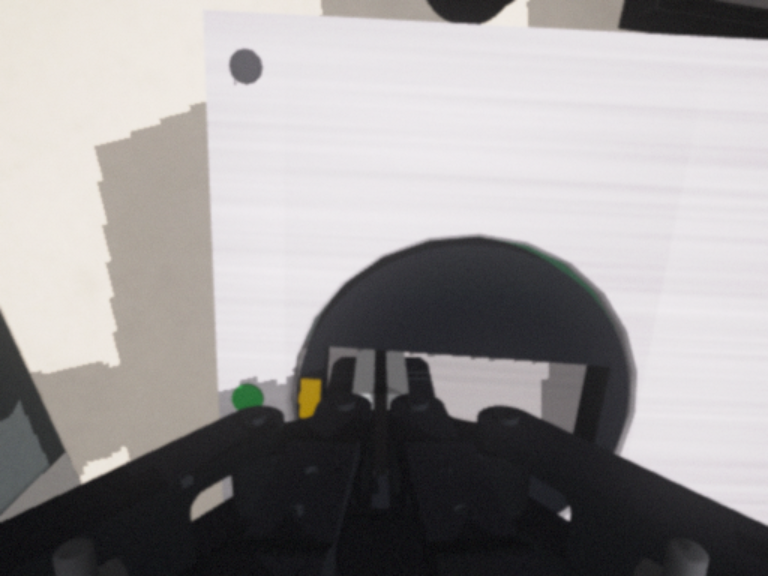

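```bash
python3 - <<'E'
from h import *
w=eyes.get_image('wrist');C=lambda x,y:(x/1.5,y/1.5)
cv2.imwrite('pics/jz.png',cv2.resize(w['img'][215:300,120:430,::-1],None,fx=2.5,fy=2.5,interpolation=cv2.INTER_CUBIC))
P=[atz(w,C(*p),.087) for p in [(328,346),(610,366),(310,398),(248,398),(205,12),(218,390)]]
f=lambda v:np.degrees(np.arctan2(v[1],v[0]))
print('slot',f(P[1]-P[0]),'edge-90',f(P[4]-P[5])-90,P[2],P[3]);c=np.array([.518,.0388,.087])
print('mark',f(c-P[2]),'green',f(c-P[3]))
E
```

```text
slot -18.052155873108042 edge-90 -16.58207196655114 [0.47790291 0.05285732 0.087     ] [0.46084051 0.05703255 0.087     ]
mark -19.31974645673138 green -17.691474289135613
```

View pics/jz.png

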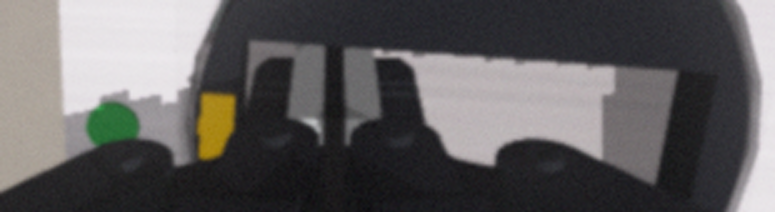

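{"op": "play_rows", "data": {"moves": [{"x":0,"y":0,"z":0.4,"turn":0,"jaw":0.0},{"x":-0.03,"y":-0.1,"z":0.3,"turn":0,"jaw":0.0},{"x":-0.05,"y":-0.2,"z":0.2,"turn":0,"jaw":0.0},{"x":0,"y":0,"z":0.3,"turn":0,"jaw":0.0},{"x":0,"y":0,"z":0,"turn":0,"jaw":0.0}]}}

```text
t: 8.97
tool_pos: [0.4935, 0.0473, 0.0793]
tool_rot: [-1.089, 1.381, -1.381]
contact_force: [2.7, -0.8, 1.0]
opening: -0.0001
```

```bash
python3 st.py k wrist scene
```

```text
8.9667 [0.4935 0.0473 0.0793] head -13.533595160589144 q [-0.0545 -0.1117  2.0398 -0.0003  1.2141  0.1818] [ 2.7369 -0.8081  1.0249] [-0.1854 -0.3744 -0.0287]
```

View pics/kwrist.png

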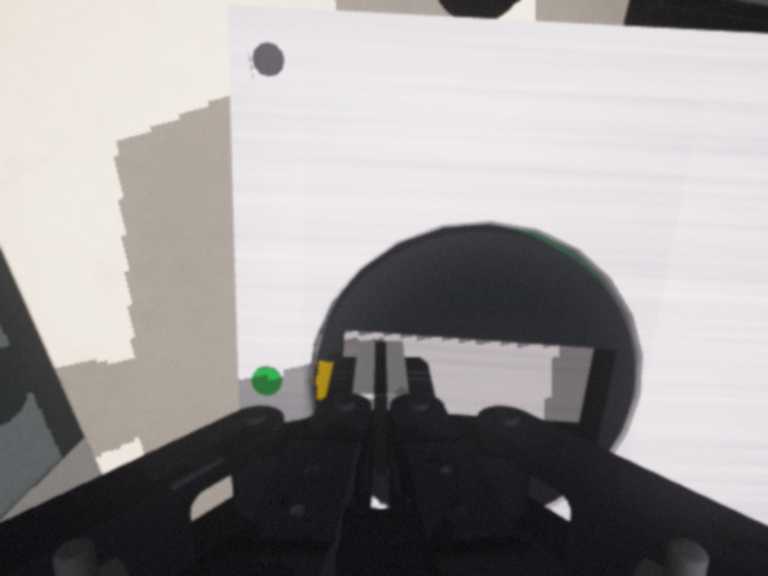

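View pics/kscene.png

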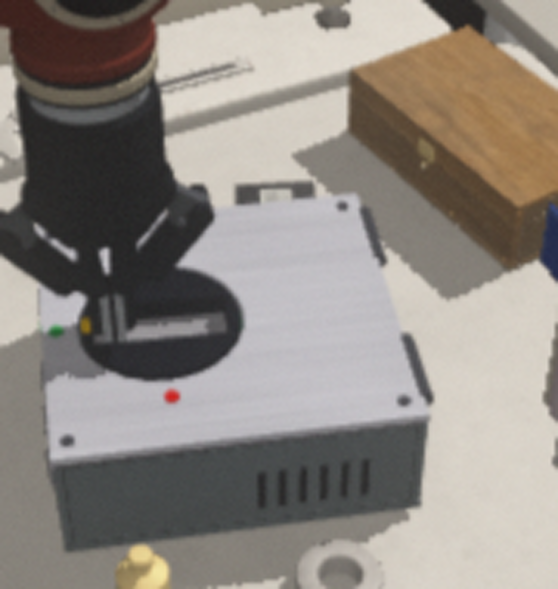

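{"op": "play_rows", "data": {"moves": [{"x":0.3,"y":-0.1,"z":0.1,"turn":0,"jaw":0.0},{"x":0.1,"y":0,"z":0.6,"turn":0,"jaw":0.0},{"x":0,"y":0,"z":1.5,"turn":0,"jaw":0.0},{"x":0,"y":0,"z":3,"turn":0,"jaw":0.0},{"x":-1,"y":0,"z":4,"turn":0,"jaw":0.0},{"x":-2,"y":0,"z":3,"turn":0,"jaw":0.0},{"x":-2,"y":0,"z":2,"turn":0,"jaw":0.0},{"x":0,"y":0,"z":0,"turn":0,"jaw":0.0}]}}

```text
t: 9.73
tool_pos: [0.4481, 0.0467, 0.2272]
tool_rot: [-1.082, 1.375, -1.384]
contact_force: [0.0, -1.1, 0.4]
opening: -0.0001
```

```bash
python3 st.py m wrist scene side
```

```text
9.7333 [0.4481 0.0467 0.2272] head -13.50354319398669 q [-0.0617 -0.3904  2.0104  0.0003  1.5138  0.1739] [ 0.0234 -1.1213  0.3509] [-0.0277 -0.0075 -0.0095]
```

View pics/mwrist.png

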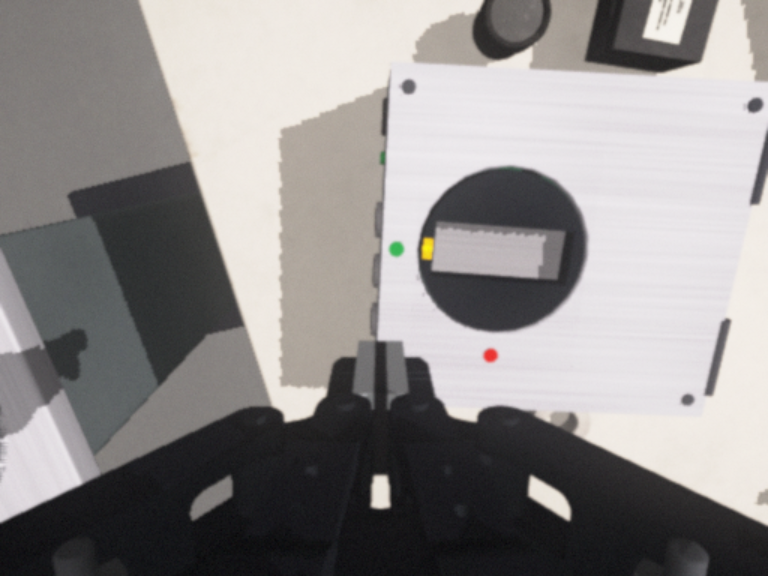

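View pics/mscene.png

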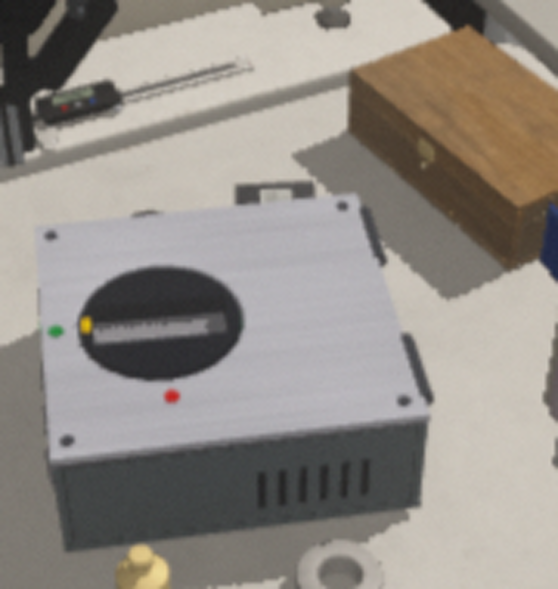

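View pics/mside.png

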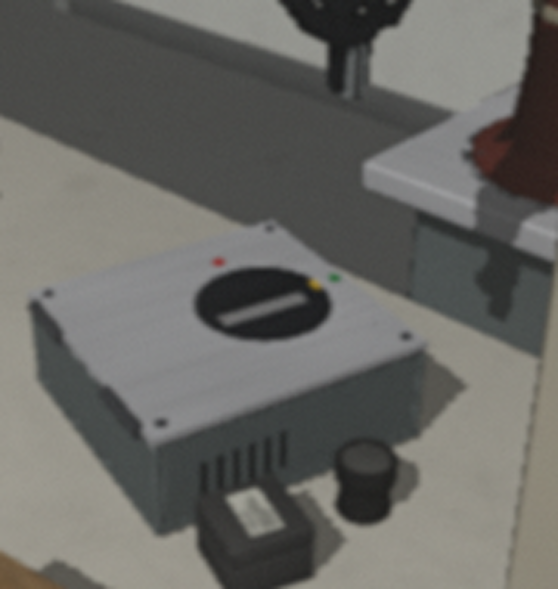

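The wrist view shows the yellow mark (427,249) in line with the green dot (397,249) and the disc centre (503,248). The panel is flat and the hand is clear.

```bash
python3 -c "
from h import *
print(finish_job())"
```

```text
the job is handed in; nothing more can be done
None
```

The panel is shut and the latch is turned a quarter turn clockwise, so its yellow mark points at the green dot. I handed the job in with the hand clear, at about 10 s of the 42 s allowed.

**How it was done:** I set the closed fingertips in the slot towards its yellow end. They looked too narrow to turn the latch from its centre. I pressed the panel shut until the slot floor was at 72 mm, about its shut height of 73 mm. Then I swept the tips round the latch axis while pressing. Force readings between moves ranged from 10 to 19.5 N.

**Last checks:**
- **Latch:** after I lifted away, the wrist view showed the yellow mark in line with the green dot and the disc centre. My last measurement before lifting put the slot about 1.5° past the panel's axis, which is near the 1.60 rad stop.
- **Panel:** it stayed flat on the box in all views.
- **Loose items:** the loupe, lens case, brass weight and ring gauge looked unmoved by eye. I did not measure their positions again.
- **Unexpected readings:** the latch started about 5° clockwise of its zero position, and I allowed for that. While backing off, the tips touched the end of the slot at about 3 N, so I moved off it before lifting.

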